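# Latch the service hatch of a breathing-set test unit

### The arm

A 6-joint arm with a two-finger parallel gripper is mounted at the origin on the work surface. World frame = base frame: x ahead of the robot, y to its left, z up, the work surface at z = 0. Lengths are in m, angles in degrees, forces in N, time in s.
With the tool pointing down it reaches from about 0.325 to 0.85 m from the base axis. Payload 15.5 kg.
Tool frame: the origin (TCP) lies at the very end of the fingers, on their centre line; the grasp point (between the pads) lies arm.grip_depth behind it (arm.grip_depth is the distance from the TCP to the grasp point, in m); z points along the fingers, y is the direction in which the jaws open and shut (so a half turn about z gives the same grasp; the last joint's range is limited). The gripper opens to 91 mm and grips with 3 to 60 N. Pads are 32 mm wide; open, the fingers measure 118 mm over their backs; the gripper's body (76 mm by 178 mm) begins 60 mm behind the grasp point.
Start: joints at [-78.467, 28.281, 77.091, -0, 74.628, -5.472], TCP at [0.183, -0.598, 0.182] pointing down, gripper open.
Joint ranges: [-166.48, 166.48], [-47.26, 123.95], [12.59, 153.08], [-70.14, 250.14], [6.76, 159.57], [-176.63, 176.63]. Speed limits (degrees/s): [108.29, 108.29, 147.25, 172.46, 172.46, 172.46].

### API

Orientations are given as a 3x3 rotation matrix whose columns are the frame's x, y, z axes.
In Python, from rig import arm gives the robot as it stands. Calls block until the motion is done:
- arm.move_to(position, orientation): joint-space move of the TCP to a pose.
- arm.move_l(position, orientation=None, feed=0.15): straight line of the TCP; orientation=None keeps the orientation; feed is the mean speed in m/s.
- arm.move_joints(angles): joint-space move.
- arm.grip(opening): finger opening in m; the grip force is fixed at half the most; returns when the fingers have stopped.
- arm.sleep(seconds).
- arm.solve_ik(position, orientation): joint angles nearest the present ones, or None.
- arm.snapshot(name): name is "side" or "top" or "wrist"; returns the picture (480x640x3 uint8, red, green, blue); there is no depth.
- arm.get_calibration(name): a dict with "intrinsics" (3x3 intrinsics, pixels), "k1" (the pictures are not rectified: a ray, as slopes to the right and down, at radius r is drawn at 1 + k1 r^2 times it, then the intrinsics apply), "cam_to_world" (4x4, takes a point from camera to world coordinates). Camera axes: x right, y down, z forward; pixel columns grow to the right and rows downward; lengths in m; the calibration is good to about 2 mm. A picture is of the moment at which its call begins: read the wrist's pose just before it. get_calibration takes no time and is no camera call; for the wrist camera it gives the pose at the moment of the call.
A pose or a line that the arm cannot do raises arm.Unreachable and nothing moves.
- arm.sign_off(): hands the job in, once; it reports no verdict.
Readings, each from a call of its own:
- arm.current_t(): time.
- arm.current_joint_positions(): joint angles.
- arm.current_dq(): joint speeds.
- arm.current_tau(): joint torques, N m.
- arm.current_ee_pos(): TCP position.
- arm.current_tool_rot(): TCP orientation.
- arm.current_force(): force on the tool from outside, world axes, zero at the start.
- arm.current_torque(): the same for the moment, N m.
- arm.current_width(): finger opening in m.
Only numpy, scipy, OpenCV 4.12 (cv2) and the standard library are available. Lean on these libraries where they do the work, as an engineer would, in place of code of your own. Each camera call takes 0.05 s, during which the arm holds its last target.

### The job

Swing the open service hatch of the test unit down onto its frame, press it fully home against its spring, and turn the wing knob clockwise a quarter turn so that the hidden tongue swings behind the near edge of the frame and keeps the hatch shut after you let go. Be gentle: do not force the hatch or the tongue against the frame, and leave the other things on the desk where they are.

Things in the scene. Friction and masses are not known exactly. Their poses are not given: they have to be found in the camera images.
- case: white box of the test unit, 330 x 280 mm and 110 mm high, fixed to the desk. Origin on the desk under the hatch opening; its x points away from the robot side to the far side, y to the left, z up. The box spans x -155 to +175 mm, y +-140 mm. Small dials (up to 10 mm high) stand on top beyond x 95 mm
- frame: aluminium frame on top of the case round the hatch opening (x -83 to +70, y +-65 mm in case axes). Origin 110 mm above the case's; axes the same. Its near edge (x -83) is a 4 mm thick steel rail, screw-set with its underside 0 to 12 mm above the origin: this height is not measured. Hatch lands on it, tongue goes under it. The frame must never bear over 30 N in all
- hatch (a joint): angle of the grey hatch (rad), positive = near edge raised; a stiff hinge (0.4 to 0.7 N m) holds it where left when open. Home on the rail it reads 0 (rail at its lowest) to 0.073 (highest). Unlatched, a sprung stud holds it ajar at about 0.14; pressing it home at the knob takes 10 to 16 N, then it goes hard against the rail. Latched it rises about 2 mm until the tongue bears on the rail
- hatch_edge (a point): middle of the hatch's near (free) edge, on its top face; z is the panel's normal. The panel reaches 177 mm from its hinge, is 152 mm wide, 4 mm thick. The hinge line runs along the case's y at case x +80, z 114 mm, in the plane of the panel's underside
- knob (a joint): angle of the wing knob (rad): 0 = longer ear and tongue point to case -y, clear of the rail; grows clockwise seen from above; at 1.57 they point to the near edge (-x), tongue under the rail; end stop 1.68. Turning takes 0.06 N m. The tongue reaches 45 mm from the axis and passes under the rail only with the hatch within 2 mm of home; else it jams on its edge from about 0.5, or passes over it
- wing (a point): on the knob's axis (135 mm from the hinge, mid-width), 30 mm above the hatch's underside, in the black wing: 12 mm thick, 56 mm long (longer ear 34 mm), rising 30 mm from a 54 mm disc that turns with it. The disc's top is 19.5 mm below this point, the wing's top 10.5 mm above. Wing along its y (longer ear -y), z along the knob's axis; turns with the knob
- carton: blue carton 70 x 55 x 110 mm standing left of the case, origin under its middle; leave alone
- jar_a: small white jar, 44 mm diameter, 65 mm high, right of the case, origin under its middle; leave alone
- meter: flat black hand-held meter 95 x 55 x 18 mm, right of the case, origin under its middle; leave alone

How it is judged:
By the outcome, as a careful person would: the job done as asked, in the order asked, and still so for the second after the job is handed in, with the robot touching nothing.
It also fails if it takes over 61 s, if anything falls off the work surface, if the arm or the gripper's body presses on something with over 40 N, if the wrist force passes 120 N, or if a joint passes its speed limit or range.

## Working session

There is one attempt and no reset: what is moved stays moved. The work goes in short steps, each a Python script; the robot and the scene stay as the last script left them, time stands still between calls to the robot, and variables do not carry over. Pictures are saved under pics/ and viewed, and the job is handed in when it is done.

```bash
ls; mkdir -p pics; python3 - <<'E'
from rig import arm
import cv2
for n in ["side","top","wrist"]:
    c=arm.get_calibration(n); print(n,c)
    cv2.imwrite(f"pics/{n}0.png",arm.snapshot(n)[:,:,::-1])
print(arm.current_t(),arm.grip_depth,arm.current_width(),arm.current_tool_rot())
E
```

```text
pics
side {'intrinsics': array([[470.48587888,   0.        , 322.98757215],
       [  0.        , 470.48587888, 241.62302654],
       [  0.        ,   0.        ,   1.        ]]), 'k1': -0.04499293018841925, 'cam_to_world': array([[ 0.84884032, -0.38260023,  0.36481114,  0.32362217],
       [-0.52833644, -0.59023005,  0.61031885, -0.47733374],
       [-0.01818563, -0.71080626, -0.70315271,  0.67981793],
       [ 0.        ,  0.        ,  0.        ,  1.        ]])}
top {'intrinsics': array([[565.7866734 ,   0.        , 320.7422452 ],
       [  0.        , 565.7866734 , 239.39969093],
       [  0.        ,   0.        ,   1.        ]]), 'k1': -0.17035949633440944, 'cam_to_world': array([[-0.02643553, -0.98375684,  0.17754901,  0.46945364],
       [-0.99883643,  0.03316058,  0.03501668, -0.00137391],
       [-0.04033553, -0.17641673, -0.98348878,  1.02859184],
       [ 0.        ,  0.        ,  0.        ,  1.        ]])}
wrist {'intrinsics': array([[339.14117769,   0.        , 323.60451427],
       [  0.        , 339.14117769, 232.63698416],
       [  0.        ,   0.        ,   1.        ]]), 'k1': -0.014198220893844746, 'cam_to_world': array([[ 0.29279827, -0.92010817, -0.26013484,  0.25613138],
       [-0.95617102, -0.28245949, -0.07715975, -0.57519852],
       [-0.00248224,  0.27132564, -0.96248441,  0.38423917],
       [ 0.        ,  0.        ,  0.        ,  1.        ]])}
0.15 0.0188 0.09117925825532917 [[ 9.56277893e-01  2.92459513e-01 -1.55609266e-04]
 [ 2.92459533e-01 -9.56277486e-01  8.89368504e-04]
 [ 1.11298641e-04 -8.95992852e-04 -9.99999592e-01]]
```

View pics/side0.png

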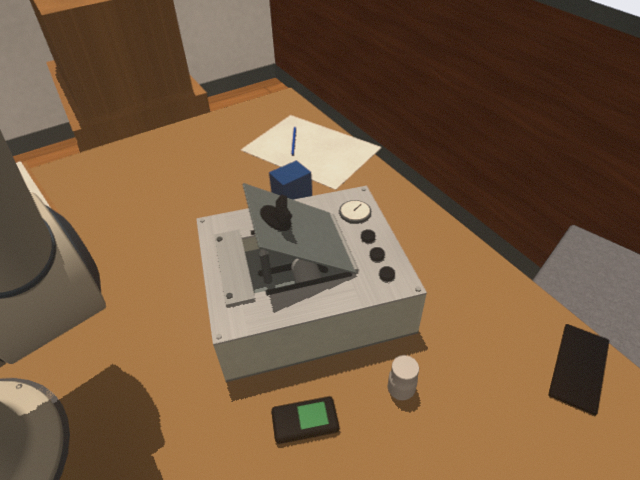

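View pics/top0.png

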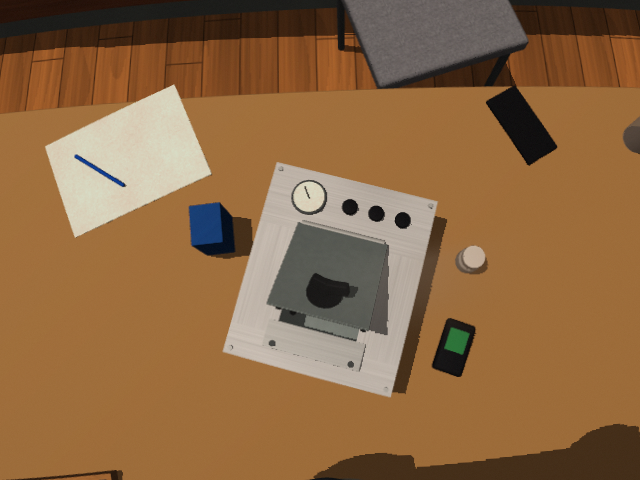

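View pics/wrist0.png

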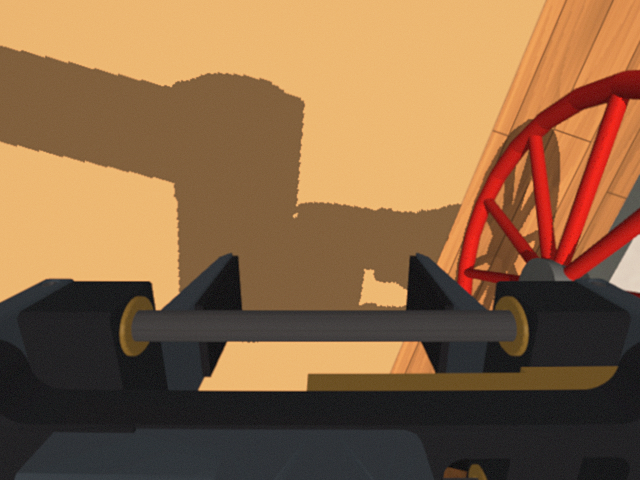

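```bash
python3 - <<'E'
import cv2
a=cv2.imread("pics/top0.png")[150:410,210:450]; cv2.imwrite("pics/topc.png",cv2.resize(a,None,fx=2.3,fy=2.3,interpolation=3))
a=cv2.imread("pics/side0.png")[170:380,190:430]; cv2.imwrite("pics/sidec.png",cv2.resize(a,None,fx=2.8,fy=2.8,interpolation=3))
E
```

```text
(no output)
```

View pics/topc.png

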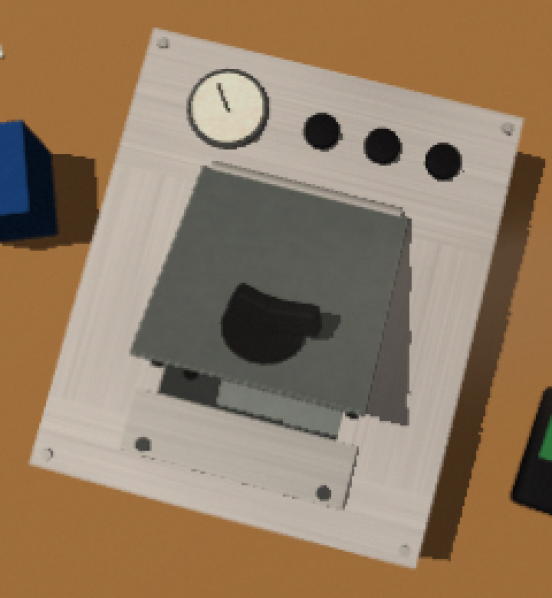

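View pics/sidec.png

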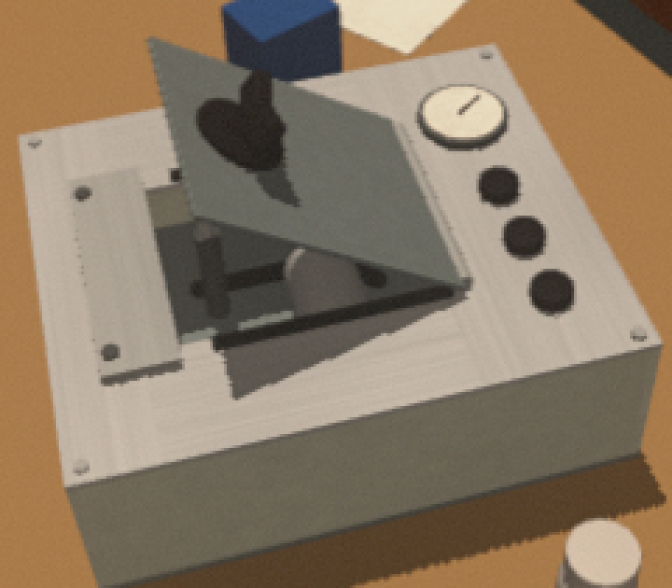

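```bash
cat > h.py <<'E'
import numpy as np, cv2
from scipy.optimize import least_squares
def proj(c,P):
    T=np.linalg.inv(c["cam_to_world"]); P=np.atleast_2d(P)
    q=P@T[:3,:3].T+T[:3,3]; s=q[:,:2]/q[:,2:]
    s=s*(1+c["k1"]*(s**2).sum(1,keepdims=True)); K=c["intrinsics"]
    return s*[K[0,0],K[1,1]]+K[:2,2]
def tri(cs,uvs,x0=(.5,0,.15)):
    r=least_squares(lambda P:np.concatenate([(proj(c,P)[0]-u) for c,u in zip(cs,uvs)]),x0)
    return r.x,np.abs(r.fun).max()
E
cat > m1.py <<'E'
from rig import arm
from h import *
ct=arm.get_calibration("top");cs=arm.get_calibration("side")
T=lambda p:np.array(p)/2.3+[210,150]-.3
S=lambda p:np.array(p)/2.8+[190,170]-.3
pts={"FL":((153,28),(495,44)),"FR":((523,119),(661,347)),"NR":((416,567),(67,485)),"NL":((30,464),(19,135)),
"hFL":((204,167),(393,118)),"hFR":((406,213),(465,288)),"hNL":((131,354),(150,38)),"hNR":((365,415),(195,215)),
"rNL":((122,450),(72,180)),"rFL":((143,392),(137,167)),"rFR":((357,448),(182,362)),"rNR":((343,508),(103,375))}
W={}
for k,(t,s) in pts.items():
    W[k],e=tri([ct,cs],[T(t),S(s)]); print(k,W[k].round(4),round(e,2))
loc={"FL":(.175,.14),"FR":(.175,-.14),"NR":(-.155,-.14),"NL":(-.155,.14)}
def cw(p,l):
    c,s=np.cos(p[2]),np.sin(p[2]); return np.array([p[0]+c*l[0]-s*l[1],p[1]+s*l[0]+c*l[1],l[2]])
def f(p):
    r=[]
    for k,l in loc.items():
        P=cw(p,(*l,p[3])); r+=list(proj(ct,P)[0]-T(pts[k][0]));r+=list(proj(cs,P)[0]-S(pts[k][1]))
    return r
r=least_squares(f,[.5,0,0,.11]);print("case x,y,yaw,h",r.x,np.degrees(r.x[2]),np.round(r.fun,1))
p=r.x
c,s=np.cos(p[2]),np.sin(p[2])
for k in pts:
    d=W[k][:2]-p[:2]; print(k,np.round([c*d[0]+s*d[1],-s*d[0]+c*d[1],W[k][2]],4))
E
python3 m1.py
```

```text
FL [0.7725 0.1035 0.1103] 0.29
FR [ 0.6936 -0.1651  0.108 ] 0.04
NR [ 0.3791 -0.073   0.1112] 0.38
NL [0.4563 0.1951 0.111 ] 0.33
hFL [0.664  0.0666 0.1202] 0.57
hFR [ 0.6248 -0.0754  0.1147] 0.72
hNL [0.5254 0.1076 0.2173] 0.63
hNR [ 0.4833 -0.0369  0.2185] 0.41
rNL [0.466  0.128  0.1187] 0.99
rFL [0.505  0.1125 0.1224] 0.37
rFR [ 0.4627 -0.0351  0.1141] 0.57
rNR [ 0.4218 -0.0238  0.1188] 0.46
case x,y,yaw,h [ 0.56595608  0.01842159 -0.28454086  0.10902859] -16.302990537521787 [ 0.1 -0.4 -0.   0.4  0.  -0.7  0.6 -0.7 -0.4  0.3 -1.   1.  -0.4 -0.4
 -0.3  0.4]
FL [0.1743 0.1396 0.1103]
FR [ 0.174  -0.1403  0.108 ]
NR [-0.1537 -0.1402  0.1112]
NL [-0.1548  0.1388  0.111 ]
hFL [0.0806 0.0738 0.1202]
hFR [ 0.0829 -0.0735  0.1147]
hNL [-0.0639  0.0743  0.2173]
hNR [-0.0638 -0.0763  0.2185]
rNL [-0.1267  0.0772  0.1187]
rFL [-0.0849  0.0731  0.1224]
rFR [-0.0841 -0.0804  0.1141]
rNR [-0.1265 -0.081   0.1188]
```

```bash
cat >> h.py <<'E'
CX,CY,YAW=0.56596,0.01842,-0.28454
Rc=np.array([[np.cos(YAW),-np.sin(YAW),0],[np.sin(YAW),np.cos(YAW),0],[0,0,1.]])
def W(l): return Rc@np.asarray(l,float)+[CX,CY,0]
def tool(theta,k,sgn=1,off=0):
    """tool rot: z = -hatch normal, jaws along wing thickness with knob angle k (cw from above)"""
    n=np.array([np.sin(theta),0,np.cos(theta)]); ex=np.array([np.cos(theta),0,-np.sin(theta)]); ey=np.array([0,1.,0])
    y=sgn*(np.cos(k)*ex-np.sin(k)*ey); z=-n; x=np.cross(y,z)
    return Rc@np.column_stack([x,y,z])
def onaxis(theta,h,d=0.135):
    """world point on knob axis h above hatch underside"""
    return W([0.08-d*np.cos(theta)+h*np.sin(theta),0,0.114+d*np.sin(theta)+h*np.cos(theta)])
E
python3 - <<'E'
from rig import arm
from h import *
for s in (1,-1):
  for k in (0,.8,1.6):
    print(s,k,np.round(arm.solve_ik(onaxis(.03,.0105),tool(.03,k,s)),1), np.round(arm.solve_ik(onaxis(.14,.06),tool(.14,k,s)),1))
  print(np.round(arm.solve_ik(W([-.0445,.05,.139]),tool(0,0,s)),1))
  print(np.round(arm.solve_ik(W([-.0445,.05,.30]),tool(0,0,s)),1))
E
```

```text
1 0 [-3.2 24.  94.9  0.4 62.8 12.9] [-4.4 23.8 84.   1.7 80.1 11.5]
1 0.8 [-3.2 24.  94.9  0.4 62.8 58.7] [-4.4 23.8 84.   1.7 80.1 57.4]
1 1.6 [ -3.2  24.   94.9   0.4  62.8 104.6] [ -4.4  23.8  84.    1.7  80.1 103.2]
[ 2.1 24.5 91.8 -0.  63.7 18.4]
[ 2.1 16.1 78.1 -0.  85.8 18.4]
-1 0 [  -3.2   24.    94.9    0.4   62.8 -167.1] [  -4.4   23.8   84.     1.7   80.1 -168.5]
-1 0.8 [  -3.2   24.    94.9    0.4   62.8 -121.3] [  -4.4   23.8   84.     1.7   80.1 -122.6]
-1 1.6 [ -3.2  24.   94.9   0.4  62.8 -75.4] [ -4.4  23.8  84.    1.7  80.1 -76.8]
[   2.1   24.5   91.8   -0.    63.7 -161.6]
[   2.1   16.1   78.1   -0.    85.8 -161.6]
```

```bash
python3 - <<'E'
from rig import arm
from h import *
arm.move_l([0.183,-0.598,0.29],feed=.25)
arm.grip(0.0)
R=tool(0,0)
arm.move_to(W([-.0445,.05,.29]),R)
print(arm.current_t(),arm.current_width())
arm.move_l(W([-.0445,.05,.232]),R,feed=.15)
print(arm.current_force(),arm.current_ee_pos(),arm.current_t())
for z in np.arange(.222,.1549,-.011):
    arm.move_l(W([-.0445,.05,z]),R,feed=.06)
    print(round(z,3),np.round(arm.current_force(),1),np.round(arm.current_ee_pos()[2],4),round(arm.current_t(),2))
    if np.linalg.norm(arm.current_force())>15: break
import cv2
cv2.imwrite("pics/side1.png",arm.snapshot("side")[:,:,::-1])
E
```

```text
4.8 0.00028513473184924937
[0.1840135  0.04037426 0.53137526] [0.53761441 0.07868211 0.23250704] 5.3333
0.222 [-0.1  0.7  1.1] 0.222 5.65
0.211 [-0.4 -0.3 -0.5] 0.2106 5.98
0.2 [-0.  -0.2 -0.2] 0.1995 6.32
0.189 [0.6 0.1 0.1] 0.1886 6.65
0.178 [0.  0.  0.6] 0.1776 6.98
0.167 [ 1.5  0.8 -0.1] 0.1665 7.32
0.156 [-1.1  1.  -0.1] 0.1555 7.65
```

View pics/side1.png

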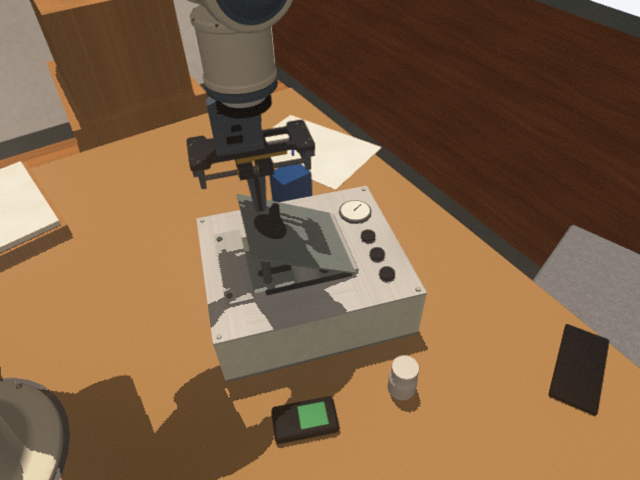

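```bash
python3 - <<'E'
from rig import arm
from h import *
R=tool(0,0)
for z in np.arange(.152,.1379,-.003):
    arm.move_l(W([-.0445,.05,z]),R,feed=.05)
    f=arm.current_force()
    print(round(z,3),np.round(f,1),np.round(arm.current_ee_pos()[2],4),round(arm.current_t(),2))
    if np.linalg.norm(f)>9: break
import cv2
cv2.imwrite("pics/side2.png",cv2.resize(arm.snapshot("side")[150:390,190:430,::-1],None,fx=2.4,fy=2.4))
E
```

```text
0.152 [ 0.1  0.4 -0.5] 0.1518 7.95
0.149 [0.7 0.2 0.1] 0.1488 8.2
0.146 [-0.2 -0.4  0.4] 0.1458 8.45
0.143 [-0.3  0.3  0. ] 0.1428 8.7
0.14 [-0.4  0.1  1. ] 0.1398 8.95
```

View pics/side2.png

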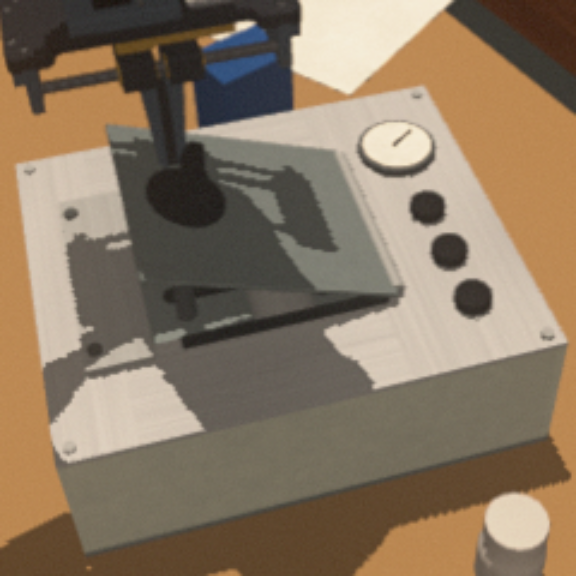

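```bash
python3 - <<'E'
from rig import arm
from h import *
arm.move_l(W([-.0445,.05,.215]),feed=.25)
arm.grip(0.06)
arm.move_to(onaxis(.14,.11),tool(.14,0))
print(arm.current_t(),arm.current_force(),arm.current_width())
c=arm.get_calibration("wrist"); np.save("wc.npy",c,allow_pickle=True)
cv2.imwrite("pics/w3.png",arm.snapshot("wrist")[:,:,::-1])
cv2.imwrite("pics/s3.png",cv2.resize(arm.snapshot("side")[170:380,190:430,::-1],None,fx=2.8,fy=2.8,interpolation=3))
cv2.imwrite("pics/t3.png",cv2.resize(arm.snapshot("top")[150:410,210:450,::-1],None,fx=2.3,fy=2.3,interpolation=3))
E
```

```text
10.7917 [-0.78590781 -0.01764132 -0.13146986] 0.060356240705763405
```

View pics/w3.png

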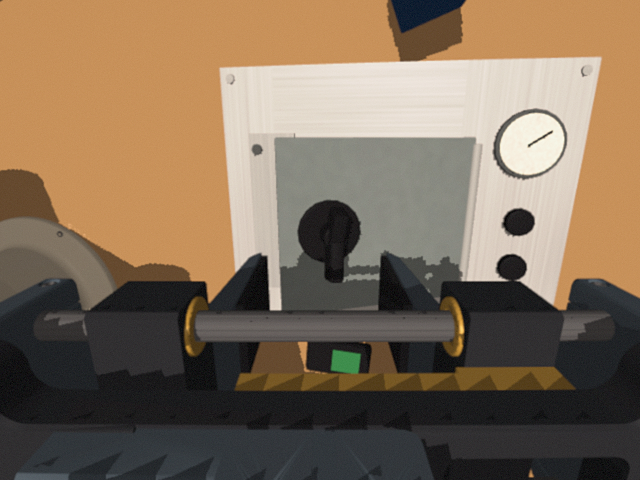

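View pics/s3.png

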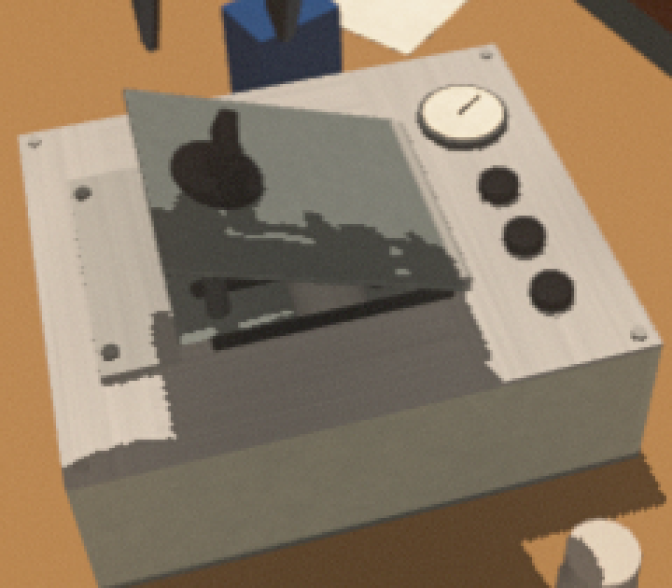

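View pics/t3.png

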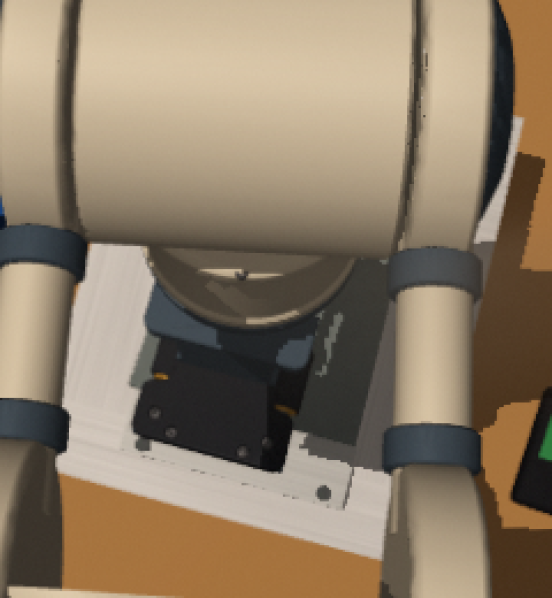

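```bash
python3 - <<'E'
from rig import arm
from h import *
a=cv2.imread("pics/w3.png"); cv2.imwrite("pics/w3c.png",cv2.resize(a[110:300,220:420],None,fx=3,fy=3,interpolation=3))
cw=np.load("wc.npy",allow_pickle=True).item(); cs=arm.get_calibration("side")
S=lambda p:np.array(p)/2.8+[190,170]-.3
P,e=tri([cw,cs],[(275,139),S((125,90))]); l=Rc.T@(P-[CX,CY,0]); print("NL",l,e, np.arctan2(l[2]-.118,.08-l[0]))
for th in (.14,.2,.25,.3):
    for n,p in {"NL":W([.08-.177*np.cos(th)+.004*np.sin(th),.076,.114+.177*np.sin(th)+.004*np.cos(th)]),"NR":W([.08-.177*np.cos(th)+.004*np.sin(th),-.076,.114+.177*np.sin(th)+.004*np.cos(th)]),"disc":onaxis(th,.0105),"top":onaxis(th,.0405)}.items():
        print(th,n,proj(cw,p)[0].round(1),((proj(cs,p)[0]-[190,170])*2.8).round(0))
E
```

```text
NL [-0.08270302  0.07469756  0.18299867] 0.14621484990240674 0.38006899585113774
0.14 NL [274.4 137.3] [114. 142.]
0.14 NR [280.6 295.4] [152. 326.]
0.14 disc [322.4 223. ] [205. 212.]
0.14 top [322.3 231.8] [206. 173.]
0.2 NL [273.3 137.3] [114. 129.]
0.2 NR [279.8 300.3] [153. 313.]
0.2 disc [323.4 225.2] [207. 202.]
0.2 top [325.6 234.4] [211. 162.]
0.25 NL [272.9 137.3] [116. 117.]
0.25 NR [279.7 304.6] [155. 301.]
0.25 disc [324.6 227.1] [209. 193.]
0.25 top [328.9 236.7] [216. 153.]
0.3 NL [273.1 137.3] [118. 106.]
0.3 NR [280.  309.1] [158. 289.]
0.3 disc [326.3 229.1] [212. 184.]
0.3 top [332.8 239. ] [222. 143.]
```

View pics/w3c.png

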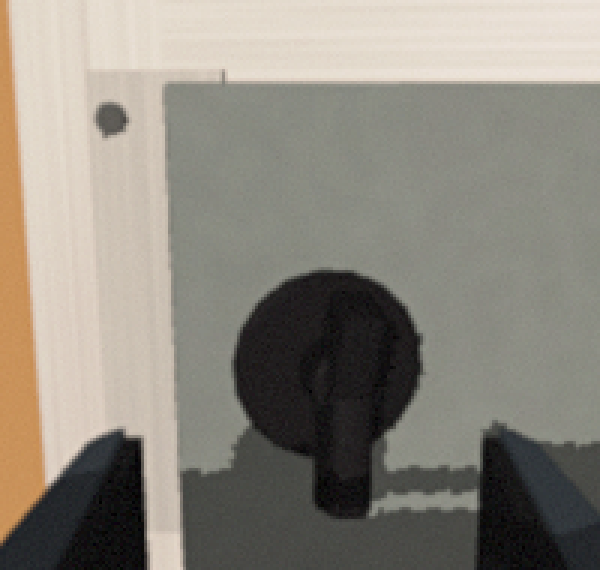

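```bash
python3 - <<'E'
from rig import arm
from h import *
cs=arm.get_calibration("side")
for p in ([-.0445,.05,.14],[-.058,.05,.14],[-.0445,.05,.2],[-.03,.05,.14]):
    print(p,((proj(cs,W(p))[0]-[190,150])*2.4).round(0))
th=.37
for d in (.177,.16,.14,.12):
  for y in(.076,.05): print(d,y,((proj(cs,W([.08-d*np.cos(th),y,.118+d*np.sin(th)]))[0]-[190,150])*2.4).round(0))
E
python3 -c "
import cv2;a=cv2.imread('pics/side2.png')[60:320,60:360];cv2.imwrite('pics/side2z.png',cv2.resize(a,None,fx=2,fy=2))"
```

```text
[-0.0445, 0.05, 0.14] [174. 183.]
[-0.058, 0.05, 0.14] [155. 186.]
[-0.0445, 0.05, 0.2] [164. 117.]
[-0.03, 0.05, 0.14] [194. 179.]
0.177 0.076 [103. 125.]
0.177 0.05 [108. 149.]
0.16 0.076 [127. 127.]
0.16 0.05 [132. 151.]
0.14 0.076 [154. 130.]
0.14 0.05 [161. 154.]
0.12 0.076 [181. 133.]
0.12 0.05 [188. 156.]
```

View pics/side2z.png

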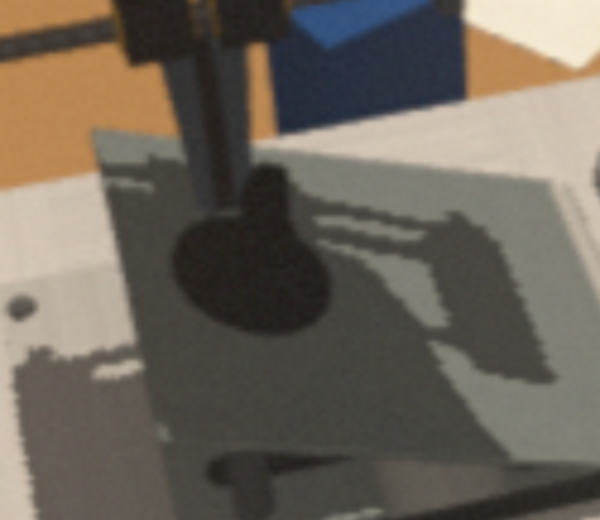

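```bash
python3 - <<'E'
from rig import arm
from h import *
cs=arm.get_calibration("side")
p=arm.current_ee_pos();R=arm.current_tool_rot()
print(p,Rc.T@(p-[CX,CY,0]))
for y in(-.0435,-.03,.03,.0435):
  for z in (0,-.02,-.04):
    print(y,z,((proj(cs,p+R@[0,y,z])[0]-[190,170])*2.8).round(0))
cv2.imwrite("pics/s4.png",arm.snapshot("side")[100:340,140:460,::-1].repeat(2,0).repeat(2,1))
E
```

```text
[0.52865889 0.02978387 0.24142479] [-0.03899128  0.00043592  0.24142479]
-0.0435 0 [126.  81.]
-0.0435 -0.02 [126.  50.]
-0.0435 -0.04 [125.  17.]
-0.03 0 [152.  79.]
-0.03 -0.02 [152.  48.]
-0.03 -0.04 [153.  16.]
0.03 0 [265.  71.]
0.03 -0.02 [267.  40.]
0.03 -0.04 [270.   8.]
0.0435 0 [290.  69.]
0.0435 -0.02 [292.  38.]
0.0435 -0.04 [295.   7.]
```

View pics/s4.png

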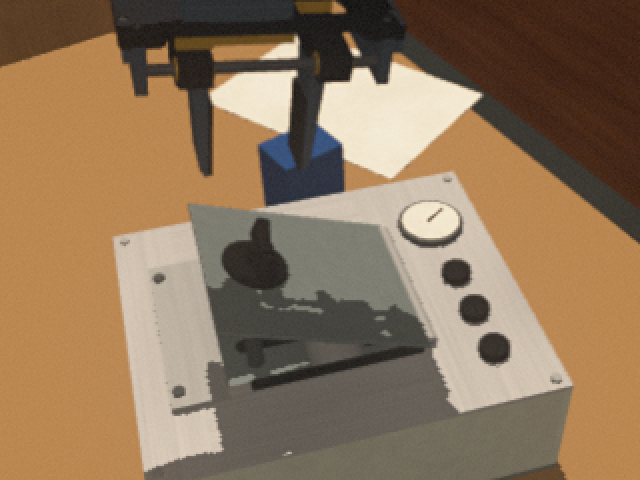

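```bash
python3 - <<'E'
from rig import arm
from h import *
cw=arm.get_calibration("wrist")
p=arm.current_ee_pos();R=arm.current_tool_rot()
T=np.eye(4);T[:3,:3]=R;T[:3,3]=p
print((np.linalg.inv(T)@cw["cam_to_world"]).round(4))
for x in (-.016,.016):
 for y in(-.03,.03):
  for z in (0,-.0188,-.04,-.06):
    print(x,y,z,proj(cw,p+R@[x,y,z])[0].round(0))
E
python3 -c "
import cv2;a=cv2.imread('pics/w3.png')[230:400,160:480];cv2.imwrite('pics/w3z.png',cv2.resize(a,None,fx=2.4,fy=2.4))"
```

```text
[[ 6.000e-04 -9.627e-01 -2.706e-01  7.670e-02]
 [ 1.000e+00  6.000e-04 -2.000e-04 -1.000e-04]
 [ 4.000e-04 -2.706e-01  9.627e-01 -2.025e-01]
 [ 0.000e+00  0.000e+00  0.000e+00  1.000e+00]]
-0.016 -0.03 0 [278. 286.]
-0.016 -0.03 -0.0188 [273. 299.]
-0.016 -0.03 -0.04 [268. 317.]
-0.016 -0.03 -0.06 [261. 338.]
-0.016 0.03 0 [370. 286.]
-0.016 0.03 -0.0188 [374. 299.]
-0.016 0.03 -0.04 [380. 317.]
-0.016 0.03 -0.06 [386. 338.]
0.016 -0.03 0 [276. 238.]
0.016 -0.03 -0.0188 [271. 248.]
0.016 -0.03 -0.04 [265. 261.]
0.016 -0.03 -0.06 [258. 276.]
0.016 0.03 0 [372. 238.]
0.016 0.03 -0.0188 [376. 248.]
0.016 0.03 -0.04 [383. 261.]
0.016 0.03 -0.06 [390. 276.]
```

View pics/w3z.png

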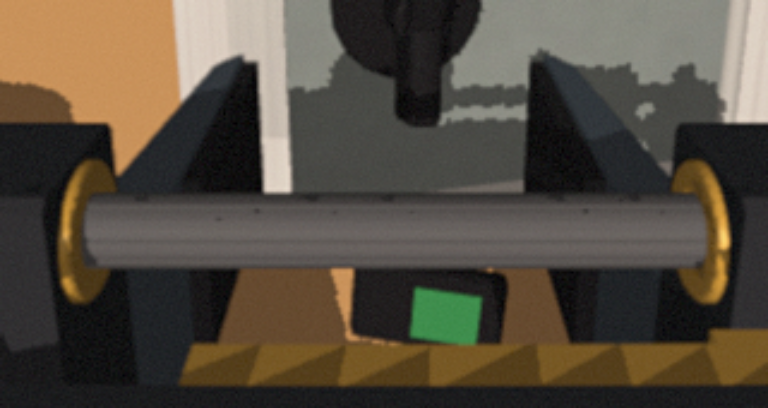

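```bash
echo "D=0.034" >> h.py; python3 - <<'E'
from rig import arm
from h import *
R=tool(0,0)
arm.grip(0.0)
arm.move_to(W([-.0445,.05,.185]),R)
arm.move_l(W([-.0445,.05,.145]),R,feed=.15)
print(arm.current_t(),np.round(arm.current_force(),1))
for z in np.arange(.139,.1039,-.003):
    arm.move_l(W([-.0445,.05,z]),R,feed=.04)
    f=arm.current_force()
    print(round(z,3),np.round(f,1),np.round(arm.current_ee_pos()[2],4),round(arm.current_t(),2))
    if np.linalg.norm(f)>6: break
cv2.imwrite("pics/s5.png",cv2.resize(arm.snapshot("side")[170:380,190:430,::-1],None,fx=2.8,fy=2.8,interpolation=3))
E
```

```text
12.7917 [-0.4  0.5  0.4]
0.139 [ 0.3 -1.   0.3] 0.1394 13.09
0.136 [-0.2  0.2 -0.6] 0.136 13.34
0.133 [-0.3  0.2  1. ] 0.1328 13.59
0.13 [0.1 0.1 0.1] 0.1298 13.84
0.127 [-0.8  0.  -0.2] 0.1268 14.09
0.124 [-0.4  0.3 -0.3] 0.1238 14.34
0.121 [ 0.8 -0.3 -0.6] 0.1208 14.59
0.118 [-0.  -0.6 -0.6] 0.1178 14.84
0.115 [ 0.2 -0.2  0.5] 0.1148 15.09
0.112 [-0.1  0.2  0.3] 0.1118 15.34
0.109 [-0.1  0.  -0.6] 0.1088 15.59
0.106 [-0.5 -0.5  0.1] 0.1058 15.84
```

View pics/s5.png

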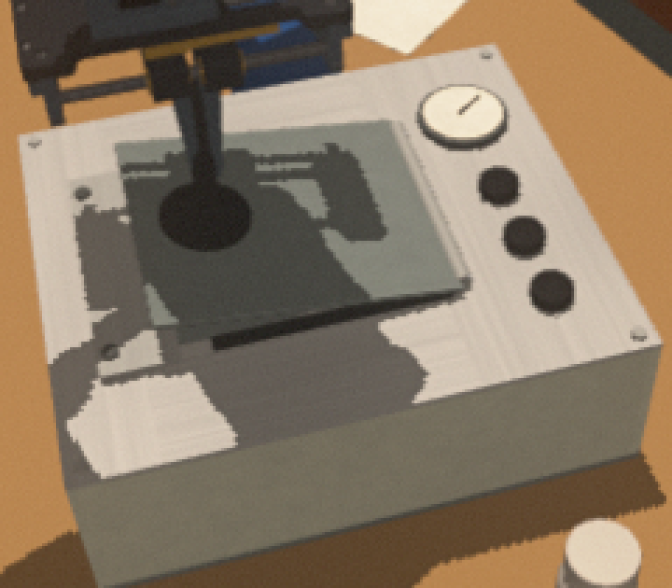

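```bash
python3 - <<'E'
from rig import arm
from h import *
arm.move_l(W([-.0445,.05,.18]),feed=.25)
arm.grip(0.05)
arm.move_to(onaxis(.14,.105-D),tool(.14,0))
print(arm.current_t(),arm.current_force(),np.round(arm.current_tau(),2))
cw=arm.get_calibration("wrist"); np.save("wc2.npy",cw,allow_pickle=True)
a=arm.snapshot("wrist")[:,:,::-1]
cv2.imwrite("pics/w6.png",a)
cv2.imwrite("pics/w6z.png",cv2.resize(a[110:320,220:420],None,fx=2.8,fy=2.8,interpolation=3))
cv2.imwrite("pics/s6.png",cv2.resize(arm.snapshot("side")[170:380,190:430,::-1],None,fx=2.8,fy=2.8,interpolation=3))
cs=arm.get_calibration("side")
for th in (.13,.15):
    R=tool(th,0)
    for n,p in {"NL":W([.08-.177*np.cos(th)+.004*np.sin(th),.076,.114+.177*np.sin(th)+.004*np.cos(th)]),"disc":onaxis(th,.0105),"earlongtop":onaxis(th,.0405)+Rc@[0,-.034,0],"earshorttop":onaxis(th,.0405)+Rc@[0,.022,0]}.items():
        print(th,n,((proj(cw,p)[0]-[220,110])*2.8).round(0),((proj(cs,p)[0]-[190,170])*2.8).round(0))
E
```

```text
17.55 [-0.65959269  0.37868154 -0.44404224] [ -3.16 -78.54 -38.9    0.09   1.97  -0.6 ]
0.13 NL [134.  76.] [114. 144.]
0.13 disc [286. 348.] [204. 214.]
0.13 earlongtop [285. 500.] [217. 216.]
0.13 earshorttop [284. 297.] [198. 150.]
0.15 NL [132.  76.] [114. 140.]
0.15 disc [287. 351.] [205. 210.]
0.15 earlongtop [288. 504.] [218. 213.]
0.15 earshorttop [288. 299.] [200. 146.]
```

View pics/w6z.png

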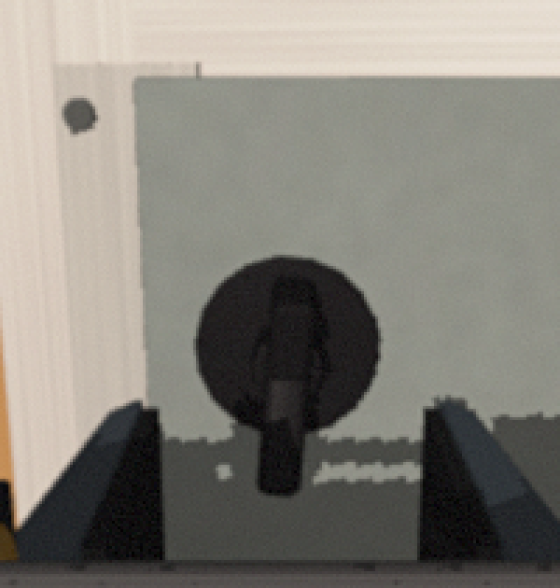

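View pics/s6.png

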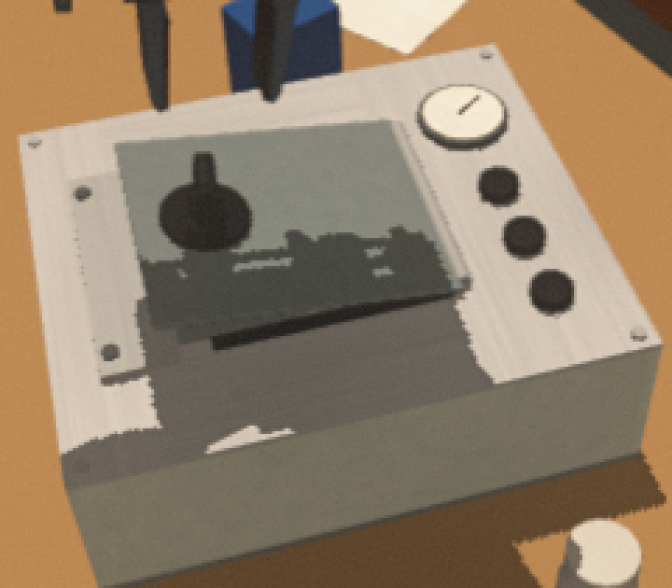

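```bash
python3 - <<'E'
from rig import arm
from h import *
R=tool(.14,.07)
arm.move_to(onaxis(.14,.075-D),R)
arm.move_l(onaxis(.14,.015-D),R,feed=.08)
print(arm.current_t(),np.round(arm.current_force(),1))
arm.grip(0.0)
print(arm.current_t(),np.round(arm.current_force(),1),np.round(arm.current_torque(),2),arm.current_width())
a=arm.snapshot("wrist")[:,:,::-1]
cv2.imwrite("pics/w7.png",a)
cv2.imwrite("pics/s7.png",cv2.resize(arm.snapshot("side")[170:380,190:430,::-1],None,fx=2.8,fy=2.8,interpolation=3))
E
```

```text
18.8 [ 0.4 -1.  -0.4]
19.4667 [-0.2 -0.1  1.1] [ 0.02 -0.05 -0.03] 0.012042592811067818
```

View pics/w7.png

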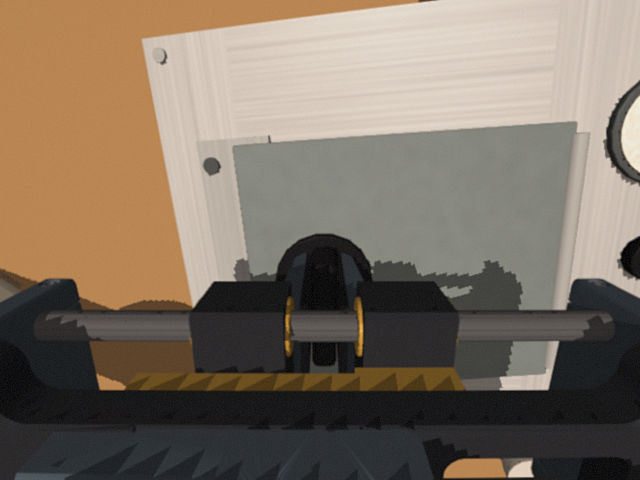

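View pics/s7.png

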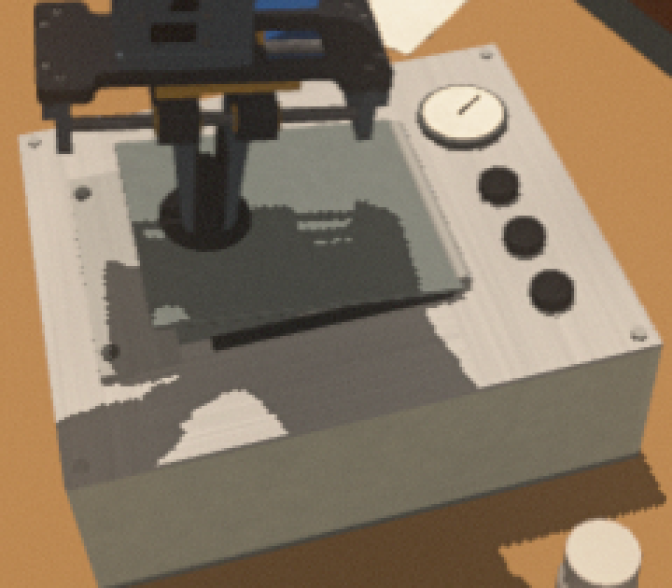

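```bash
python3 - <<'E'
from rig import arm
from h import *
t0=np.array(arm.current_tau())
for th in np.arange(.13,.079,-.01):
    arm.move_l(onaxis(th,.015-D),tool(th,.07),feed=.02)
    f=np.array(arm.current_force()); 
    print(round(th,3),np.round(f,1),np.round(np.array(arm.current_tau())-t0,1)[1:5],round(arm.current_t(),2), np.round(arm.current_ee_pos()-onaxis(th,.015-D),4))
    if np.linalg.norm(f)>16: break
E
```

```text
0.13 [0.8 0.4 3. ] [ 0.6  0.7 -0.  -0.2] 19.82 [0.0001 0.     0.0001]
0.12 [0.9 0.8 1.7] [ 1.5  1.  -0.  -0.3] 20.07 [0.0001 0.     0.0001]
0.11 [ 0.6 -0.2  3.2] [ 2.1  1.2 -0.1 -0.4] 20.32 [0.0001 0.     0.    ]
0.1 [0.6 0.3 4.7] [ 2.8  1.4 -0.1 -0.4] 20.57 [0.0001 0.     0.    ]
0.09 [-0.  -0.   4.6] [ 3.4  1.6 -0.1 -0.5] 20.82 [0. 0. 0.]
0.08 [0.5 0.2 5. ] [ 3.9  1.8 -0.2 -0.6] 21.07 [0. 0. 0.]
```

```bash
python3 - <<'E'
from rig import arm
from h import *
f0=None
for th in np.arange(.076,-.0001,-.003):
    arm.move_l(onaxis(th,.015-D),tool(th,.07),feed=.02)
    f=np.mean([arm.current_force() for _ in range(3)],0)
    print(round(th,4),np.round(f,1),np.round(np.array(arm.current_tau()),1)[1:3],round(arm.current_t(),2),arm.current_width())
    if f[2]>13 : break
E
```

```text
0.076 [0.6 0.2 7. ] [-74.  -28.2] 21.32 0.011955276622211042
0.073 [0.3 0.2 7.1] [-73.4 -28.1] 21.57 0.011484626975341458
0.07 [-1.2  0.6  7.6] [-73.1 -28. ] 21.82 0.011929294218447647
0.067 [-1.5  0.6  8.8] [-72.8 -27.9] 22.07 0.012186150632864084
0.064 [-1.2  0.3  8.3] [-72.6 -27.9] 22.32 0.011780410262054746
0.061 [-0.7  1.3  8.4] [-72.4 -27.8] 22.57 0.011763939825767742
0.058 [-0.7  0.1  9.8] [-72.3 -27.8] 22.82 0.011835524955757569
0.055 [-0.4  0.1  9.7] [-72.2 -27.7] 23.07 0.011866998694272024
0.052 [0.2 0.3 8.4] [-72.  -27.7] 23.32 0.01174771616521182
0.049 [-0.9  0.5  8.1] [-71.9 -27.6] 23.57 0.011956226182036482
0.046 [-1.  -0.2  9. ] [-71.7 -27.6] 23.82 0.011812454262726303
0.043 [-0.4  0.7  8.4] [-71.5 -27.5] 24.07 0.011816061221542757
0.04 [-0.5  0.6  8.6] [-71.3 -27.4] 24.32 0.01214419121268337
0.037 [-0.6  0.7  9.2] [-71.2 -27.4] 24.57 0.011676089726844526
0.034 [-0.7  0.4  8.7] [-71.1 -27.4] 24.82 0.011956288705163316
0.031 [-1.   0.3  8.5] [-70.9 -27.3] 25.07 0.011651119401043717
0.028 [-1.   0.7  8.7] [-70.7 -27.3] 25.32 0.01196553210601634
0.025 [-1.2  1.1  9. ] [-70.6 -27.2] 25.57 0.011590318245930627
0.022 [-1.   0.8  9.1] [-70.4 -27.1] 25.82 0.011500578286502333
0.019 [-0.8  0.4  9.4] [-70.2 -27.1] 26.07 0.011852602801036222
0.016 [-1.1  1.1  9.7] [-70.1 -27. ] 26.32 0.011835389680972997
0.013 [-0.5  0.2  9.7] [-69.9 -27. ] 26.57 0.012086670665969659
0.01 [-1.1  0.4  9.7] [-69.8 -26.9] 26.82 0.011537811335665189
0.007 [-2.2  0.5 15.6] [-67.1 -26.5] 27.07 0.012258327517011901
```

```bash
python3 - <<'E'
from rig import arm
from h import *
a=arm.snapshot("wrist")[:,:,::-1]
cv2.imwrite("pics/w8.png",a)
cw=arm.get_calibration("wrist");cs=arm.get_calibration("side")
cv2.imwrite("pics/s8.png",cv2.resize(arm.snapshot("side")[170:380,190:430,::-1],None,fx=2.8,fy=2.8,interpolation=3))
for th in (0,.02,.04,.06,.08):
    for n,p in {"NL":W([.08-.177*np.cos(th)+.004*np.sin(th),.076,.114+.177*np.sin(th)+.004*np.cos(th)]),"NR":W([.08-.177*np.cos(th)+.004*np.sin(th),-.076,.114+.177*np.sin(th)+.004*np.cos(th)])}.items():
        print(th,n,(proj(cw,p)[0]).round(1),((proj(cs,p)[0]-[190,170])*2.8).round(0))
E
```

```text
0 NL [232.5 145.2] [116. 172.]
0 NR [266.4 389.7] [154. 356.]
0.02 NL [230.9 145.3] [116. 168.]
0.02 NR [265.6 393.7] [153. 352.]
0.04 NL [229.4 145.5] [115. 164.]
0.04 NR [265.  397.8] [153. 348.]
0.06 NL [227.9 145.6] [115. 160.]
0.06 NR [264.4 402. ] [152. 344.]
0.08 NL [226.5 145.7] [114. 155.]
0.08 NR [263.9 406.4] [152. 339.]
```

View pics/w8.png

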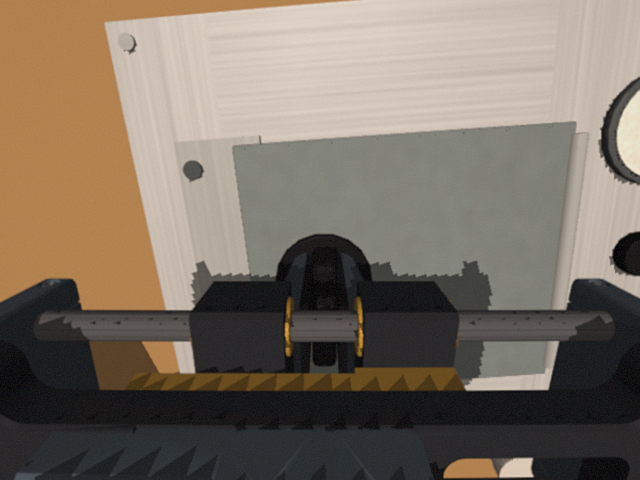

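View pics/s8.png

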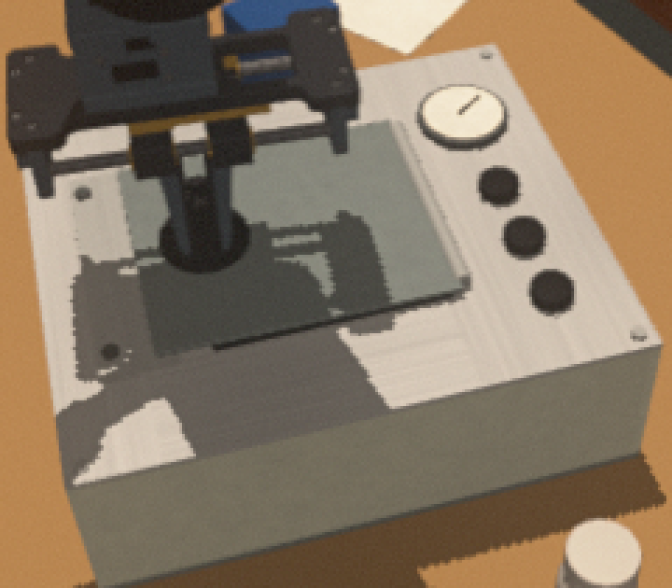

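```bash
python3 - <<'E'
from rig import arm
from h import *
def rd(): return np.mean([arm.current_force() for _ in range(3)],0)
th=.007
for i in range(4):
    th-=.001
    arm.move_l(onaxis(th,.015-D),tool(th,.07),feed=.02); f=rd()
    print(round(th,4),np.round(f,1),np.round(np.array(arm.current_tau()),1)[1:3],round(arm.current_t(),2))
    if f[2]>18: break
open("th.txt","w").write(str(th))
for k in (.15,.25,.35,.45):
    arm.move_l(onaxis(th,.015-D),tool(th,k),feed=.02); f=rd()
    print(k,np.round(f,1),np.round(arm.current_torque(),2),round(arm.current_t(),2),np.round(arm.current_joint_positions()[5],2))
    if f[2]>22 or f[2]<11: break
E
```

```text
0.006 [-2.8  0.7 18.2] [-65.9 -26.3] 27.42
0.15 [-3.1  0.5 17. ] [ 0.19  0.87 -0.06] 27.67 21.95
0.25 [-3.6  0.1 17.6] [ 0.16  0.91 -0.06] 27.92 27.68
0.35 [-3.3  0.9 17.8] [ 0.12  0.85 -0.04] 28.17 33.42
0.45 [-2.7  0.3 17.2] [ 0.14  0.9  -0.05] 28.42 39.15
```

```bash
python3 - <<'E'
from rig import arm
from h import *
def rd(): return np.mean([arm.current_force() for _ in range(3)],0)
th=.006
for k in list(np.arange(.53,1.58,.08))+[1.59]:
    arm.move_l(onaxis(th,.015-D),tool(th,k),feed=.02); f=rd(); m=arm.current_torque()
    print(round(k,2),np.round(f,1),np.round(m,2),round(arm.current_t(),2))
    if f[2]>22 or f[2]<11 or abs(m[2])>.25: break
cv2.imwrite("pics/s9.png",cv2.resize(arm.snapshot("side")[170:380,190:430,::-1],None,fx=2.8,fy=2.8,interpolation=3))
cv2.imwrite("pics/w9.png",arm.snapshot("wrist")[:,:,::-1])
E
```

```text
0.53 [-2.5  0.2 17.6] [ 0.13  0.84 -0.09] 28.67
0.61 [-3.3  0.7 17.5] [ 0.13  0.9  -0.06] 28.92
0.69 [-3.4  0.  17.6] [ 0.1   0.86 -0.07] 29.17
0.77 [-2.4  0.6 17.7] [ 0.06  0.92 -0.07] 29.42
0.85 [-2.5 -0.2 17.7] [ 0.11  0.92 -0.08] 29.67
0.93 [-2.6  0.5 17.1] [ 0.08  0.94 -0.06] 29.92
1.01 [-2.8 -0.9 16.6] [ 0.01  0.94 -0.04] 30.17
1.09 [-3.2  0.  17.1] [ 0.04  0.93 -0.1 ] 30.42
1.17 [-3.4 -0.7 17.4] [ 0.04  0.91 -0.09] 30.67
1.25 [-3.1  1.  18.1] [ 0.1   0.96 -0.06] 30.92
1.33 [-2.4  0.  17.5] [ 0.02  0.91 -0.04] 31.17
1.41 [-1.9 -1.4 17.2] [-0.02  0.99 -0.06] 31.42
1.49 [-2.9 -0.8 17.7] [ 0.02  0.99 -0.05] 31.67
1.57 [-2.9 -1.1 16.9] [ 0.04  0.98 -0.07] 31.92
1.59 [-2.5 -1.6 17.1] [ 0.06  0.97 -0.02] 32.17
```

View pics/s9.png

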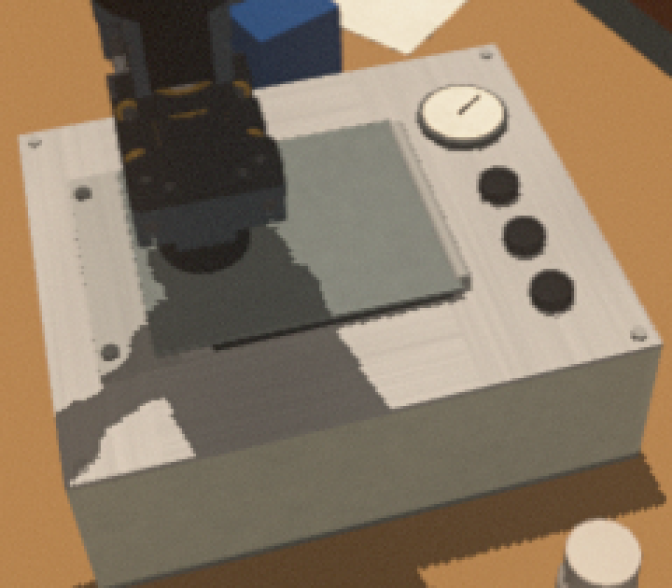

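View pics/w9.png

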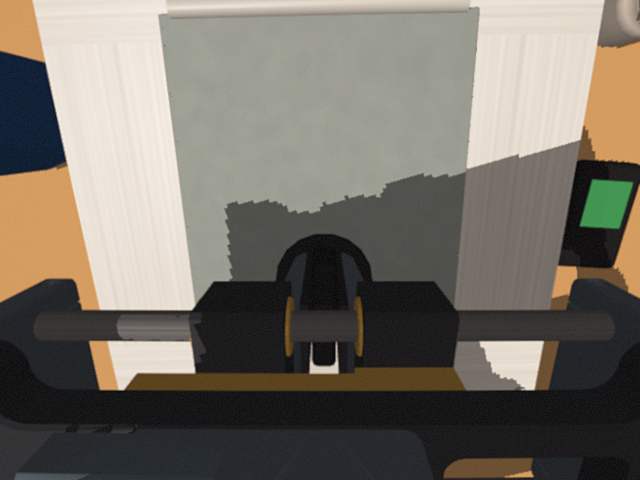

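```bash
python3 - <<'E'
from rig import arm
from h import *
def rd(): return np.mean([arm.current_force() for _ in range(3)],0)
for th in np.arange(.009,.028,.003):
    arm.move_l(onaxis(th,.015-D),tool(th,1.59),feed=.02); f=rd()
    print(round(th,3),np.round(f,1),round(arm.current_t(),2))
    if f[2]<1: break
E
```

```text
0.009 [-2.1 -0.3 12.4] 32.52
0.012 [-1.3  0.5  9.6] 32.77
0.015 [-0.8  0.1  8.6] 33.02
0.018 [-0.8 -1.   7.1] 33.27
0.021 [-0.4 -0.1  7.1] 33.52
0.024 [ 1.3 -0.5 -0.6] 33.77
```

```bash
python3 - <<'E'
from rig import arm
from h import *
arm.grip(0.05)
print(arm.current_t(),np.round(arm.current_force(),1))
R=tool(.024,1.59)
arm.move_l(onaxis(.024,.12-D),R,feed=.12)
cw=arm.get_calibration("wrist");cs=arm.get_calibration("side")
cv2.imwrite("pics/w10.png",arm.snapshot("wrist")[:,:,::-1])
arm.move_to(onaxis(.024,.22-D)+[-.12,.0,.08],tool(0,1.59))
cv2.imwrite("pics/s10.png",cv2.resize(arm.snapshot("side")[170:380,190:430,::-1],None,fx=2.8,fy=2.8,interpolation=3))
print(arm.current_t(),np.round(arm.current_force(),1))
for th in (.01,.03,.05):
    for n,p in {"NL":W([.08-.177*np.cos(th)+.004*np.sin(th),.076,.114+.177*np.sin(th)+.004*np.cos(th)]),"NR":W([.08-.177*np.cos(th)+.004*np.sin(th),-.076,.114+.177*np.sin(th)+.004*np.cos(th)])}.items():
        print(th,n,((proj(cs,p)[0]-[190,170])*2.8).round(0))
E
```

```text
34.5 [ 0.4 -0.2 -0.9]
36.4917 [-0.5 -0.7 -0.4]
0.01 NL [116. 170.]
0.01 NR [154. 354.]
0.03 NL [115. 166.]
0.03 NR [153. 350.]
0.05 NL [115. 162.]
0.05 NR [153. 346.]
```

View pics/s10.png

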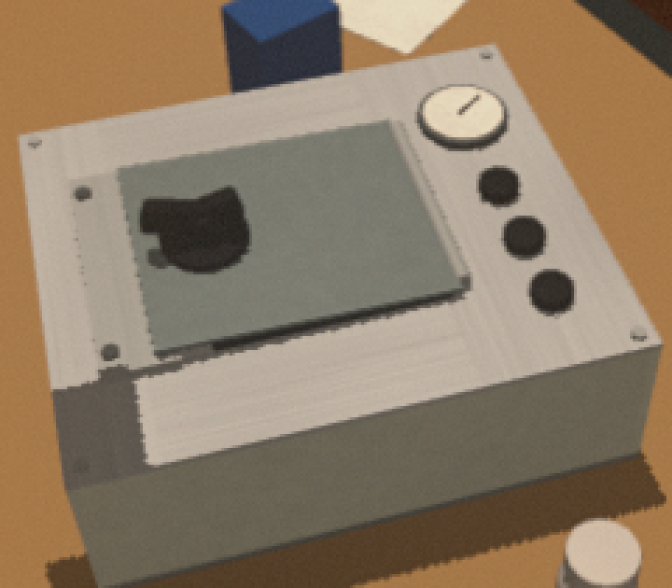

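View pics/w10.png

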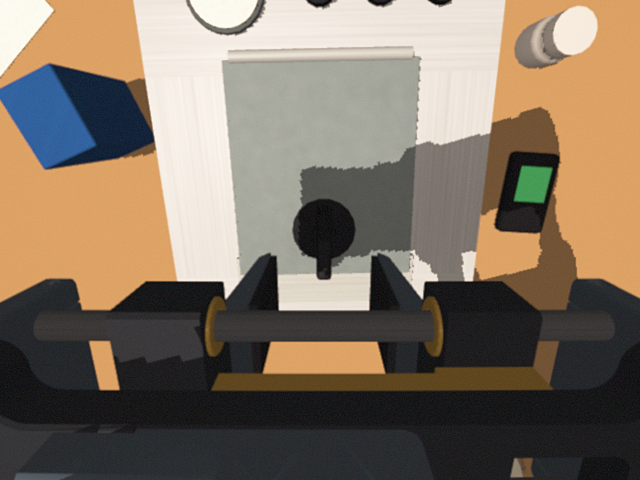

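```bash
python3 - <<'E'
from rig import arm
arm.sleep(0.5); print(arm.current_t()); arm.sign_off()
E
```

```text
36.9917
the job is handed in; nothing more can be done
```

The hatch is shut and latched, and I handed the job in at 37 s. I pushed it down with closed fingers, then gripped the wing and pressed the hatch home. It went hard against the rail at about 18 N at the wrist. I then turned the knob clockwise to about 1.59 rad, with no sign of the tongue jamming.

**Last checks:**
- **Latched:** while I eased up, still gripping, the upward force dropped from about 7 N to zero after about 2 mm of rise, so the tongue had taken the load.
- **After release:** pictures show the hatch still down at about 0.02 rad (0.14 would be ajar), with the long ear pointing at the near edge. The gripper was clear and reading no force.
- **Other things:** the carton, jar and meter look undisturbed in the pictures; I did not measure their positions again.

**Disagreements with the text:**
- **Fingertips:** they sat about 34 mm short of the reported TCP in both the side and wrist pictures. My first push therefore stopped with the hatch at about 0.37 rad, and I corrected for the offset after that.
- **Rail height:** the pictures put the rail about 4 mm above its lowest setting. The hatch went hard at about 0.007 rad, which suggests only about 1 mm.

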